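# Face up the pillar-candle rack

### The arm

A 6-joint arm with a two-finger parallel gripper is mounted at the origin on a cart in front of the work surface, level with it; the furniture and walls round the work are solid. World frame = base frame: x ahead of the robot, y to its left, z up, the work surface at z = 0. Lengths are in m, angles in rad, forces in N, time in s.
With the tool pointing down it reaches from about 0.35 to 0.775 m from the base axis. Payload 5.5 kg.
Tool frame: the origin (TCP) lies between the finger pads; the fingertips stand 19 mm ahead of it and the grasp point (between the pads) is the TCP; z points along the fingers, y is the direction in which the jaws open and shut (so a half turn about z gives the same grasp; the last joint's range is limited). The gripper opens to 85 mm and grips with 20 to 120 N. Pads are 22 mm wide; open, the fingers measure 114 mm over their backs; the gripper's body (76 mm by 85 mm) begins 54 mm behind the grasp point. The pads swing forward as they close: fully open they stand 13 mm farther back than shut.
Start: joints at [1.11, 0.313, 0.046, 1.304, 0, 1.431], TCP at [0.181, 0.546, 0.25] pointing down, gripper open.
Joint ranges: [-2.76, 2.76], [-0.86, 1.69], [-1.03, 1.26], [-2.2, 2.34], [-1.47, 1.5], [-3.14, 3.14]. Speed limits (rad/s): [2.57, 2.57, 3.14, 3.14, 3.14, 3.14].

### API

Orientations are given as a unit quaternion [w, x, y, z].
In Python, from workcell import get_state, cams, workorder gives the robot as it stands.
- The arm moves only by the tool play_rows, never from a script. Its argument "series" is text: rows parted by semicolons, each of 7 numbers parted by spaces: the opening in per cent of the stroke, from 0 (shut) to 100 (fully open), then the shift along the tool's x, y, z in cm, then the turn, a rotation vector about the tool's x, y, z in degrees. A call has 1 to 12 rows; each row shifts and turns the commanded pose from where the row before left it, along the tool's axes as they then stand; what a row does not reach is not made up. A row lasts 1/8 s, in which the tool goes at most 62.5 mm and 10.7 degrees, less where a joint would pass 70% of its speed; a pose out of reach is approached as far as the arm can. A call with a gripper value outside its range is refused whole. The fingers move at their own pace and stop on an object; "newtons" is the grip in N (left out, the last holds). Time passes only in rows, so rows that do not move let the fingers close. It gives the time, the measured TCP pose, the force and the opening at its end, in the units of the state.
- get_state(): the state, without advancing time (a new reading comes with each control period).
- cams.read_camera(name): name is "scene" or "top" or "wrist"; returns the picture (420x560x3 uint8, red, green, blue); there is no depth.
- cams.get_calibration(name): a dict with "fx", "fy", "cx", "cy" (pixels), "rvec" (rotation vector, rad) and "tvec" (3), from world to camera coordinates, as OpenCV has them. Camera axes: x right, y down, z forward; pixel columns grow to the right and rows downward; lengths in m; the calibration is good to about 2 mm. A picture is of the moment at which its call begins: read the wrist's pose just before it. get_calibration takes no time and is no camera call; for the wrist camera it gives the pose at the moment of the call.
- workorder.hand_in(): hands the job in, once; it reports no verdict.
The state is a dict: "clock": time; "joint_pos": joint angles; "qvel": joint speeds; "tau": joint torques, N m; "tcp_pos": TCP position; "orientation": TCP orientation; "wrist_force": force on the tool from outside, world axes, zero at the start; "ft_torque": the same for the moment, N m; "finger_gap": finger opening in m.
Only numpy, scipy, OpenCV 4.12 (cv2) and the standard library are available. Lean on these libraries where they do the work, as an engineer would, in place of code of your own. Each camera call takes 0.05 s, during which the arm holds its last target.

### The job

The front candle of the little wooden rack has been sold, so its front cradle, at the open end, is empty. Face the rack up: with a fingertip on top, roll the two pillar candles forward by one cradle each, so that one lies settled in the front cradle, the other in the middle one, and the last cradle by the stop board is free. Only push them: do not lift a candle or let one roll off the rack, and leave the other things on the table alone.

Things in the scene. Friction and masses are not known exactly. Their poses are not given: they have to be found in the camera images.
- rack: low rack of pale wood, fixed, 140 mm wide (its x), 263 mm long (its y). Origin on the table under the middle cradle; y runs along the row towards the stop board (46 mm high, at y = +120 to +134 mm). Three V cradles across it, 80 mm apart: front y = -80, middle 0, last +80 mm. The -y end is open: past the front cradle there is one more ridge (y = -120), then the drop to the table
- cradle_1 (a point): where a candle's centre lies when seated in the front cradle (open end), 51.7 mm above the table; axes as the rack's. Each cradle is a V 34 mm wide, flanks at 22 degrees, root 14 mm and edges 21 mm above the table
- cradle_2 (a point): the same for the middle cradle. Half-way between two cradles, 40 mm from each, the wood rises gently (5 degrees) to a ridge 23 mm above the table: a candle past the ridge rolls down into the next cradle, one not past it rolls back
- cradle_3 (a point): the same for the last cradle, beside the stop board
- pillar_long: ivory wax pillar candle lying on its side, paper sleeve round its middle, 70 mm diameter, 150 mm long, about 0.5 kg; origin at its centre, x axis along it. Seated, its top is 87 mm above the table; on a ridge 93 mm. At the start in the middle or the last cradle. About 1 N sideways at its top rolls it out of its cradle; it rolls freely, so push slowly
- pillar_short: the same sort of candle, 70 mm diameter but 110 mm long, about 0.4 kg; in the other one of these two cradles at the start
- oil_red: bystander: small red oil bottle with black cap, 32 mm diameter, 90 mm tall, standing on the table beyond the open end of the rack; origin at its foot
- balm: bystander: round pale tin, 69 mm diameter, 34 mm high, on the table; origin at its foot
- hare: bystander: black hare figure, 38x75x39 mm, on the table beyond the rack's stop board; origin at its foot
- carton: bystander: small black carton, 50x62x40 mm; origin at its foot
- dropper: bystander: amber dropper bottle, 34 mm diameter, 104 mm tall; origin at its foot
- tealight: bystander: tealight in a metal cup, 38 mm diameter, 15 mm high, on the table beside the rack's near edge; origin at its foot

How it is judged:
By the outcome, as a careful person would: the job done as asked, in the order asked, and still so for the second after the job is handed in, with the robot touching nothing.
It also fails if it takes over 64 s, if anything falls off the work surface, if the arm or the gripper's body presses on something with over 40 N, if the wrist force passes 120 N, or if a joint passes its speed limit or range.

## Working session

There is one attempt and no reset: what is moved stays moved. The work goes in short steps, Python scripts to look and compute and a tool call to move; the robot and the scene stay as the last step left them, time stands still between calls to the robot, and variables do not carry over. Pictures are saved under pics/ and viewed, and the job is handed in when it is done.

Besides the shell and the picture viewer there is one more tool, called after "Call:" in YAML: its name, and indented under it one key for each argument. play_rows: Moves the arm, as the interface text tells. Its arguments: {"type":"object","properties":{"series":{"type":"string"},"newtons":{"type":"number"}},"required":["series"]}

```bash
mkdir -p pics; cat > h.py <<'E'
import numpy as np, cv2
from workcell import get_state, cams, workorder
def snap(n,f):
    im=cams.read_camera(n); cv2.imwrite('pics/'+f,im[:,:,::-1]); return im
def ray(n,uv,z):
    c=cams.get_calibration(n);R=cv2.Rodrigues(np.array(c['rvec'],float))[0];t=np.array(c['tvec'],float).ravel()
    o=-R.T@t; d=R.T@np.array([(uv[0]-c['cx'])/c['fx'],(uv[1]-c['cy'])/c['fy'],1.])
    return o+d*(z-o[2])/d[2]
def proj(n,P):
    c=cams.get_calibration(n);R=cv2.Rodrigues(np.array(c['rvec'],float))[0];t=np.array(c['tvec'],float).ravel()
    p=R@np.array(P,float)+t; return c['fx']*p[0]/p[2]+c['cx'],c['fy']*p[1]/p[2]+c['cy']
E
python3 - <<'E'
from h import *
snap('top','t0.png');snap('scene','s0.png')
s=get_state();print(s)
for n in('top','scene'):
    c=cams.get_calibration(n);R=cv2.Rodrigues(np.array(c['rvec'],float))[0];print(n,c,-R.T@np.array(c['tvec']).ravel())
E
```

```text
{'clock': 0.1, 'joint_pos': array([1.11041196e+00, 3.13890111e-01, 4.51003645e-02, 1.30361165e+00,
       3.63924836e-05, 1.43123629e+00]), 'qvel': array([-0.00073236, -0.00194643,  0.00294903,  0.00098615,  0.00063458,
       -0.00058087]), 'tau': array([ 3.89879904e-03, -4.81724596e+01,  2.99244350e+01,  1.27308423e-02,
       -1.34808629e-04, -1.59985143e-05]), 'tcp_pos': array([0.18111266, 0.54528441, 0.24952123]), 'orientation': array([-2.54527391e-04,  1.59725055e-01,  9.87161214e-01, -7.61319768e-04]), 'wrist_force': array([ 0.61991266, -0.25206788,  0.35876529]), 'ft_torque': array([ 0.01188162, -0.05030109, -0.01806819]), 'finger_gap': 0.0856458737783053}
top {'fx': 505.9272789216433, 'fy': 505.9272789216433, 'cx': 283.1726770780489, 'cy': 203.35754944759253, 'rvec': array([ 2.21672302, -2.18101575,  0.06458656]), 'tvec': array([0.04689208, 0.54333949, 1.23480151])} [0.47829656 0.06434549 1.26065201]
scene {'fx': 466.9776207186278, 'fy': 466.9776207186278, 'cx': 278.2300123289642, 'cy': 213.3510509323075, 'rvec': array([ 2.06315263, -1.1459257 ,  0.50793563]), 'tvec': array([-0.25551834,  0.37039582,  0.71533268])} [-0.10466871 -0.36775473  0.75364743]
```

View pics/t0.png

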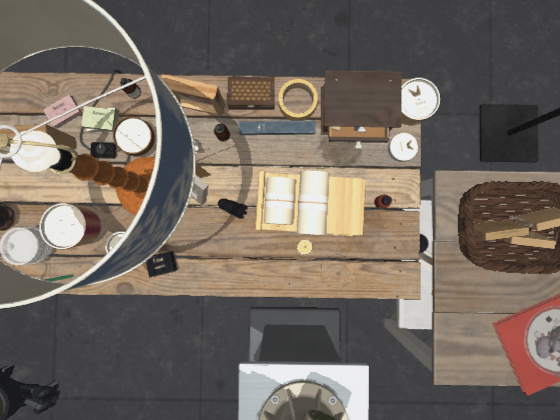

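View pics/s0.png

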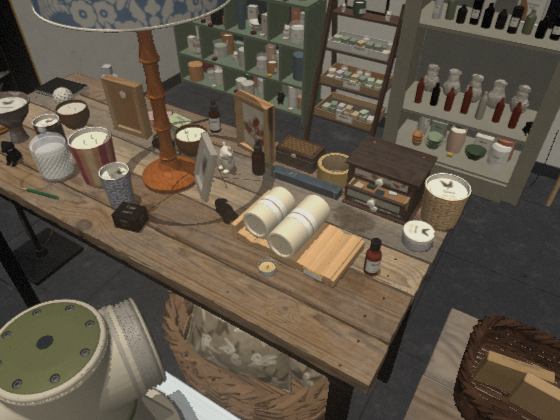

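The top view shows the rack at about (257-365, 170-237), with the stop board on the left. The short pillar is in the last cradle (280,200) and the long one is in the middle (313,202). The front cradle is empty, the tealight is at (305,247) and the red bottle at (383,201). Next I'll measure them.

```bash
python3 - <<'E'
from h import *
im=cv2.imread('pics/t0.png')
cv2.imwrite('pics/t0z.png',cv2.resize(im[150:270,220:400],None,fx=4.4,fy=4.4,interpolation=cv2.INTER_CUBIC))
hsv=cv2.cvtColor(im,cv2.COLOR_BGR2HSV)
for p in [(280,200),(313,190),(345,205),(350,180),(240,208),(383,201),(305,247),(262,200),(263,240)]: print(p,hsv[p[1],p[0]])
print(proj('top',[.181,.546,.25]))
im=cv2.imread('pics/s0.png')
cv2.imwrite('pics/s0z.png',cv2.resize(im[160:300,200:400],None,fx=4,fy=4,interpolation=cv2.INTER_CUBIC))
E
```

```text
(280, 200) [ 18  90 230]
(313, 190) [ 90   1 239]
(345, 205) [ 20  94 238]
(350, 180) [ 19 100 235]
(240, 208) [75 30 34]
(383, 201) [165  29  35]
(305, 247) [ 19  94 182]
(262, 200) [ 16 108 214]
(263, 240) [ 15  70 178]
(np.float64(30.798572219604125), np.float64(377.4078723945918))
```

View pics/t0z.png

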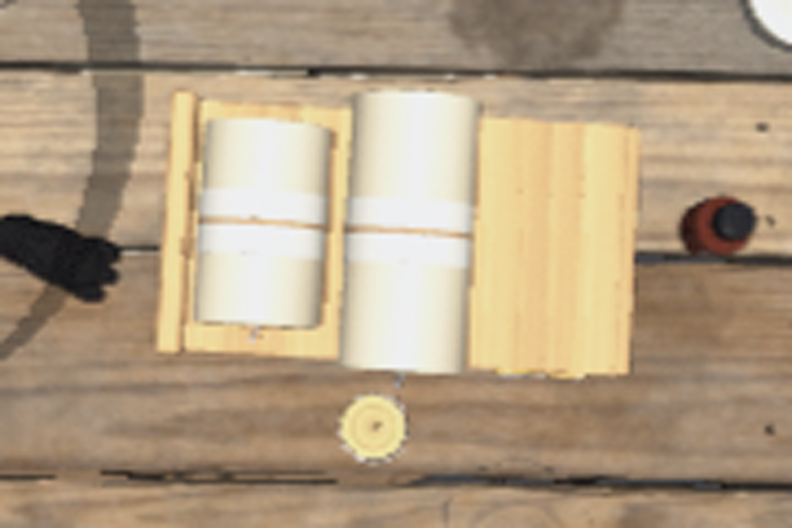

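View pics/s0z.png

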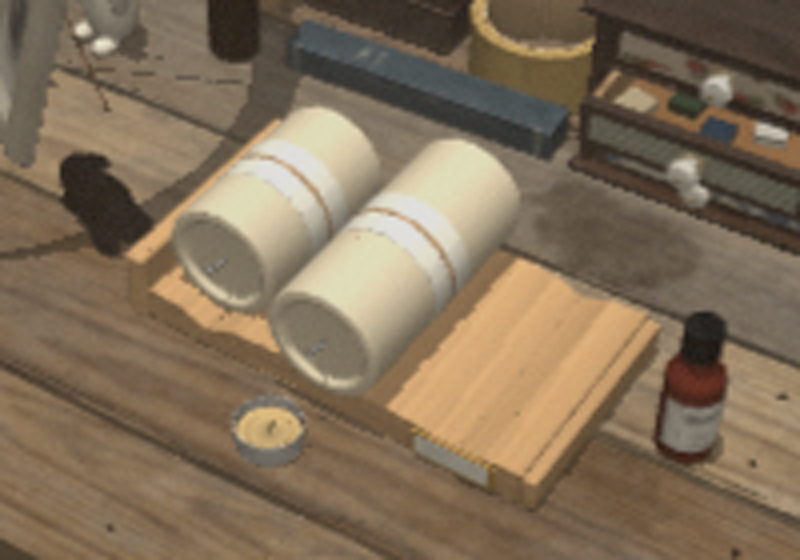

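```bash
python3 - <<'E'
from h import *
print('lamp base',ray('scene',(172,178),0.01), ray('top',(140,188),0.01))
b=ray('scene',(172,178),0.01)
for z in (.3,.4,.5,.6): print(z,proj('scene',[b[0],b[1],z]),proj('top',[b[0],b[1],z]))
for z in (.4,.5,.6): print('edge right',z,ray('top',(195,150),z),'near',ray('top',(90,290),z))
def Z(u,v): return (220+u/4.4,150+v/4.4)
# rack corners, top
for nm,uv,z in [('open far',(638,125),.021),('open near',(630,374),.021),('stop far outer',(172,92),.046),('stop near outer',(158,352),.046),('stop far inner',(195,92),.046),('stop near in',(182,352),.046)]:
    print(nm,ray('top',Z(*uv),z))
for nm,uv,z in [('short FL',(208,120),.055),('short FR',(333,125),.055),('short NL',(196,323),.055),('short NR',(322,327),.055),('long FL',(354,92),.055),('long FR',(480,97),.055),('long NL',(341,370),.055),('long NR',(467,374),.055)]:
    print(nm,ray('top',Z(*uv),z))
for nm,uv in [('tea',(374,427)),('red foot',(708,235)),('hare',(60,258))]: print(nm,ray('top',Z(*uv),.0))
def S(u,v): return (200+u/4,160+v/4)
print('scene open near',ray('scene',S(530,480),.023),'open far',ray('scene',S(660,322),.023),'stop near top outer',ray('scene',S(128,255),.046))
E
```

```text
lamp base [0.56567948 0.37681069 0.01      ] [0.57491469 0.41043005 0.01      ]
0.3 (np.float64(151.55565186626723), np.float64(72.56216443229798)) (np.float64(115.63641891306781), np.float64(180.68532060855887))
0.4 (np.float64(142.57279406438872), np.float64(26.234784481270992)) (np.float64(96.67795033801156), np.float64(175.04616393205688))
0.5 (np.float64(132.23125872488518), np.float64(-27.099716355418877)) (np.float64(72.74994604587266), np.float64(167.92882928948364))
0.6 (np.float64(120.19757193557012), np.float64(-89.16116633002173)) (np.float64(41.60370500082962), np.float64(158.66444527862626))
edge right 0.4 [0.61150857 0.21064313 0.4       ] near [0.37122347 0.38123824 0.4       ]
edge right 0.5 [0.59603054 0.19364466 0.5       ] near [0.3836644  0.34441816 0.5       ]
edge right 0.6 [0.5805525  0.17664619 0.6       ] near [0.39610532 0.30759808 0.6       ]
open far [ 0.60696517 -0.14476542  0.021     ]
open near [ 0.46777925 -0.14138353  0.021     ]
stop far outer [0.61822284 0.11524667 0.046     ]
stop near outer [0.47584532 0.12023931 0.046     ]
stop far inner [0.61843625 0.10264808 0.046     ]
stop near in [0.4760548  0.10717262 0.046     ]
short FL [0.60222759 0.09502529 0.055     ]
short FR [0.60064253 0.0270243  0.055     ]
short NL [0.49185977 0.09956945 0.055     ]
short NR [0.49079636 0.03135756 0.055     ]
long FL [0.61886323 0.01585998 0.055     ]
long FR [ 0.61729089 -0.05279011  0.055     ]
long NL [0.46773047 0.02073342 0.055     ]
long NR [ 0.46665932 -0.04746635  0.055     ]
tea [ 4.35416126e-01 -3.64062788e-04  0.00000000e+00]
red foot [ 0.54710094 -0.18859289  0.        ]
hare [0.52801638 0.17882839 0.        ]
scene open near [ 0.47000677 -0.13712166  0.023     ] open far [ 0.60759813 -0.14673599  0.023     ] stop near top outer [0.47800509 0.11718809 0.046     ]
```

Call:
play_rows:
  series: "0 -2.1 -3.3 0 0 0 0;0 -2.1 -3.3 0 0 0 0;0 -2.1 -3.3 0 0 0 0;0 -2.1 -3.3 0 0 0 0;0 -2.1 -3.3 0 0 0 0;0 -2.1 -3.3 0 0 0 0;0 -3.4 -1.5 0 0 0 0;0 -3.4 -1.5 0 0 0 0;0 -3.4 -1.5 0 0 0 0;0 -3.4 -1.5 0 0 0 0;0 -3.4 -1.5 0 0 0 0;0 -3.4 -1.5 0 0 0 0"
  newtons: 40

```text
clock: 1.6
tcp_pos: [0.4042, 0.1673, 0.25]
orientation: [-0.0, 0.16, 0.987, -0.0]
wrist_force: [0.9, -0.6, -0.5]
finger_gap: -0.0002
```

Call:
play_rows:
  series: "0 -3.4 -1.5 0 0 0 0;0 -3.4 -1.5 0 0 0 0;0 -3.4 -1.5 0 0 0 0;0 -3.4 -1.5 0 0 0 0;0 -1.7 -0.7 0 0 0 0;0 0 0 0 0 0 -8.2;0 0 0 0 0 0 -8.1;0 0 0 0 0 0 0"

```text
clock: 2.6
tcp_pos: [0.5272, 0.0569, 0.2501]
orientation: [-0.0, 0.019, 1.0, 0.0]
wrist_force: [-0.2, 0.4, 0.5]
finger_gap: 0.0001
```

```bash
cat > geo.py <<'E'
import numpy as np
O=np.array([.5421,-.0153]); ry=np.array([.036,1.]);ry/=np.linalg.norm(ry); rx=np.array([ry[1],-ry[0]])
def rack(p): d=np.array(p[:2])-O; return d@rx,d@ry
def st():
    from workcell import get_state
    from scipy.spatial.transform import Rotation as R
    s=get_state();q=s['orientation'];M=R.from_quat([q[1],q[2],q[3],q[0]]).as_matrix()
    print('t',s['clock'],'tcp',s['tcp_pos'].round(4),'rack xy mm',np.round(np.array(rack(s['tcp_pos']))*1e3,1),'F',s['wrist_force'].round(2),'gap',round(s['finger_gap'],4))
    print('tool x in rack',(M[:2,0]@rx).round(3),(M[:2,0]@ry).round(3),'tool y',(M[:2,1]@rx).round(3),(M[:2,1]@ry).round(3),'z',M[:,2].round(3))
E
python3 - <<'E'
from h import *
import geo; geo.st()
snap('wrist','w1.png');snap('scene','s1.png')
E
```

```text
t 2.6 tcp [0.5272 0.0569 0.2501] rack xy mm [-17.5  71.6] F [-0.23  0.39  0.51] gap 0.0001
tool x in rack -1.0 0.001 tool y 0.001 1.0 z [-0.001  0.    -1.   ]
```

View pics/w1.png

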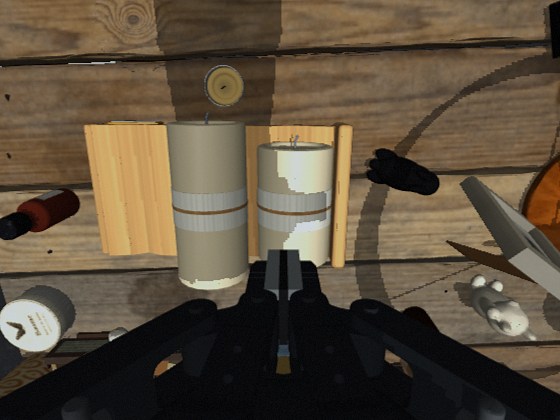

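View pics/s1.png

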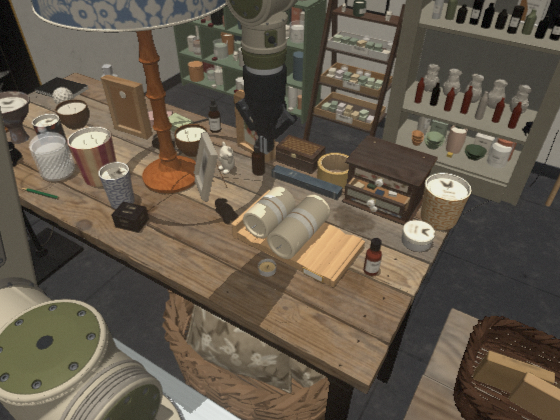

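The wrist view shows the shut fingertips at (285,250). Both pillars and the rack are in clear view and undisturbed. Next I go above the back of the long pillar and descend.

Call:
play_rows:
  series: "0 -0.9 -2.3 0 0 0 0;0 -0.85 -2.3 0 0 0 0;0 0 0 3 0 0 0;0 0 0 3 0 0 0;0 0 0 3 0 0 0;0 0 0 3 0 0 0;0 0 0 1.8 0 0 0;0 0 0 0.2 0 0 0;0 0 0 0 0 0 0"

```text
clock: 3.82
tcp_pos: [0.5439, 0.01, 0.1109]
orientation: [0.0, 0.018, 1.0, 0.0]
wrist_force: [0.4, -0.5, 0.5]
finger_gap: 0.0001
```

```bash
python3 - <<'E'
from h import *
import geo; geo.st()
im=snap('scene','s2.png');im=im[140:280,200:360,::-1]
cv2.imwrite('pics/s2z.png',cv2.resize(im,None,fx=4,fy=4,interpolation=cv2.INTER_CUBIC))
E
```

```text
t 3.825 tcp [0.5439 0.01   0.1109] rack xy mm [ 0.8 25.4] F [ 0.36 -0.54  0.51] gap 0.0001
tool x in rack -1.0 0.001 tool y 0.001 1.0 z [ 0.001  0.    -1.   ]
```

View pics/s2z.png

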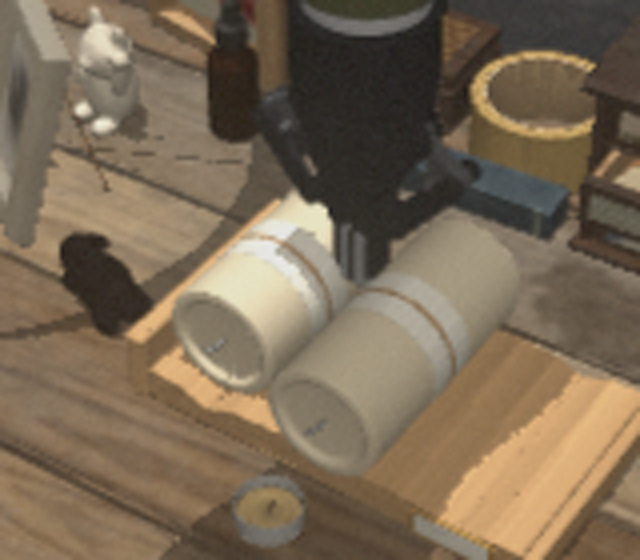

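Call:
play_rows:
  series: "0 0 0 0.2 0 0 0;0 0 0 0.2 0 0 0;0 0 0 0.15 0 0 0;0 0 0 0.1 0 0 0;0 0 0 0 0 0 0"

```text
clock: 4.5
tcp_pos: [0.5435, 0.0099, 0.1037]
orientation: [-0.0, 0.018, 1.0, 0.0]
wrist_force: [-0.2, -0.4, -0.5]
finger_gap: -0.0002
```

Call:
play_rows:
  series: "0 0 0 0.1 0 0 0;0 0 0 0.1 0 0 0;0 0 0 0 0 0 0"

```text
clock: 4.88
tcp_pos: [0.5435, 0.0099, 0.1017]
orientation: [-0.0, 0.018, 1.0, 0.0]
wrist_force: [-0.3, -0.1, 0.2]
finger_gap: -0.0001
```

Call:
play_rows:
  series: "0 0 0 0.1 0 0 0;0 0 0 0.1 0 0 0;0 0 0 0 0 0 0"

```text
clock: 5.25
tcp_pos: [0.5438, 0.0099, 0.101]
orientation: [0.001, 0.018, 1.0, -0.0]
wrist_force: [-2.1, 0.5, 8.7]
finger_gap: 0.0001
```

```bash
python3 - <<'E'
import numpy as np
r=35.
# ground polyline in u (forward), centre height = envelope of offset
U=np.linspace(-60,60,24001)
t=np.abs(((U+40)%80)-40)
g=np.where(t<17,14+7*t/17,21+2*(t-17)/23)
def zc(u):
    m=np.abs(U-u)<34.9
    return np.max(g[m]+np.sqrt(r*r-(U[m]-u)**2))
us=np.arange(0,46.1,1.);z=np.array([zc(u) for u in us])
ds=np.hypot(np.diff(us),np.diff(z)); rot=np.r_[0,np.cumsum(ds)]/r
w=18.; a0=np.arcsin(16.6/r)
# pinned material point: front corner fixed on candle until top; then plate rolls; then rear corner
for i in range(0,len(us),2):
    a=a0-rot[i]
    if a>0: f=us[i]-r*np.sin(a);h=r*np.cos(a)
    elif -a*r<w: f=us[i]+(-a*r);h=r
    else: b=-a-w/r; f=us[i]+w+r*np.sin(b);h=r*np.cos(b)
    print(int(us[i]),z[i].round(2),'rot',np.degrees(rot[i]).round(1),'front corner adv',(f+16.6).round(1),'tipz',(z[i]+h).round(1),'TCPz',(z[i]+h+19).round(1))
E
```

```text
0 51.85 rot 0.0 front corner adv 0.0 tipz 82.7 TCPz 101.7
2 52.67 rot 3.5 front corner adv 3.9 tipz 84.5 TCPz 103.5
4 53.5 rot 7.1 front corner adv 7.9 tipz 86.1 TCPz 105.1
6 54.23 rot 10.6 front corner adv 11.9 tipz 87.6 TCPz 106.6
8 54.82 rot 14.0 front corner adv 15.9 tipz 88.7 TCPz 107.7
10 55.29 rot 17.3 front corner adv 19.9 tipz 89.7 TCPz 108.7
12 55.64 rot 20.7 front corner adv 23.9 tipz 90.3 TCPz 109.3
14 55.87 rot 24.0 front corner adv 27.9 tipz 90.8 TCPz 109.8
16 56.05 rot 27.3 front corner adv 32.0 tipz 91.0 TCPz 110.0
18 56.22 rot 30.5 front corner adv 36.0 tipz 91.2 TCPz 110.2
20 56.39 rot 33.8 front corner adv 40.0 tipz 91.4 TCPz 110.4
22 56.57 rot 37.1 front corner adv 44.0 tipz 91.6 TCPz 110.6
24 56.74 rot 40.4 front corner adv 48.0 tipz 91.7 TCPz 110.7
26 56.91 rot 43.7 front corner adv 52.0 tipz 91.9 TCPz 110.9
28 57.09 rot 47.0 front corner adv 56.0 tipz 92.1 TCPz 111.1
30 57.26 rot 50.3 front corner adv 60.0 tipz 92.3 TCPz 111.3
32 57.44 rot 53.5 front corner adv 64.0 tipz 92.4 TCPz 111.4
34 57.61 rot 56.8 front corner adv 68.0 tipz 92.6 TCPz 111.6
36 57.78 rot 60.1 front corner adv 72.0 tipz 92.8 TCPz 111.8
38 57.94 rot 63.4 front corner adv 76.0 tipz 92.8 TCPz 111.8
40 58.0 rot 66.7 front corner adv 80.0 tipz 92.6 TCPz 111.6
42 57.94 rot 70.0 front corner adv 84.0 tipz 92.2 TCPz 111.2
44 57.78 rot 73.2 front corner adv 87.9 tipz 91.5 TCPz 110.5
46 57.61 rot 76.5 front corner adv 91.8 tipz 90.8 TCPz 109.8
```

Call:
play_rows:
  series: "0 0 -0.2 -0.11 0 0 0;0 0 -0.2 -0.11 0 0 0;0 0 -0.2 -0.08 0 0 0;0 0 -0.2 -0.08 0 0 0;0 0 -0.2 -0.08 0 0 0;0 0 -0.2 -0.07 0 0 0;0 0 0 0 0 0 0"

```text
clock: 6.12
tcp_pos: [0.5432, -0.0018, 0.1058]
orientation: [0.0, 0.018, 1.0, 0.0]
wrist_force: [-2.1, 3.9, 7.4]
finger_gap: 0.0
```

```bash
python3 - <<'E'
from h import *
import geo; geo.st()
im=snap('scene','s3.png');im=im[140:280,200:360,::-1]
cv2.imwrite('pics/s3z.png',cv2.resize(im,None,fx=4,fy=4,interpolation=cv2.INTER_CUBIC))
E
```

```text
t 6.125 tcp [ 0.5432 -0.0018  0.1058] rack xy mm [ 0.6 13.6] F [-2.14  3.94  7.39] gap 0.0
tool x in rack -1.0 0.0 tool y 0.0 1.0 z [ 0.001  0.001 -1.   ]
```

View pics/s3z.png

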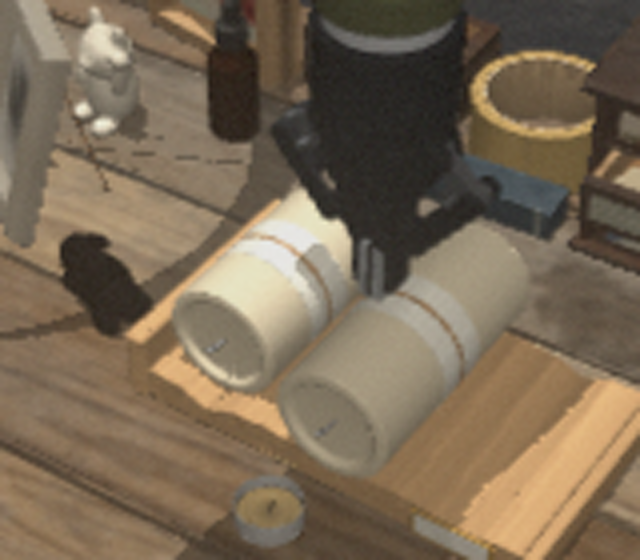

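The long pillar has moved about 6 mm out of its cradle with the finger on its upper back, at about 7 N of press. I'll continue the stroke.

Call:
play_rows:
  series: "0 0 -0.2 -0.06 0 0 0;0 0 -0.2 -0.06 0 0 0;0 0 -0.2 -0.05 0 0 0;0 0 -0.2 -0.05 0 0 0;0 0 -0.2 -0.03 0 0 0;0 0 -0.2 -0.03 0 0 0;0 0 -0.2 -0.03 0 0 0;0 0 -0.2 -0.02 0 0 0;0 0 -0.2 -0.01 0 0 0;0 0 -0.2 -0.01 0 0 0;0 0 -0.2 -0.01 0 0 0;0 0 -0.2 -0.01 0 0 0"

```text
clock: 7.68
tcp_pos: [0.5421, -0.0264, 0.11]
orientation: [0.0, 0.018, 1.0, -0.0]
wrist_force: [-4.9, 1.3, 11.6]
finger_gap: 0.0002
```

Call:
play_rows:
  series: "0 0 -0.2 -0.01 0 0 0;0 0 -0.2 -0.01 0 0 0;0 0 -0.2 -0.01 0 0 0;0 0 -0.2 -0.01 0 0 0;0 0 -0.2 -0.01 0 0 0;0 0 -0.2 -0.01 0 0 0;0 0 -0.2 -0.01 0 0 0;0 0 -0.2 -0.01 0 0 0;0 0 -0.2 -0.01 0 0 0;0 0 -0.2 -0.01 0 0 0;0 0 -0.2 -0.01 0 0 0;0 0 0 0 0 0 0"

```text
clock: 9.18
tcp_pos: [0.5412, -0.0486, 0.111]
orientation: [-0.0, 0.018, 1.0, -0.001]
wrist_force: [-4.2, 0.6, 10.8]
finger_gap: -0.0001
```

```bash
python3 - <<'E'
from h import *
import geo; geo.st()
im=snap('scene','s4.png');im=im[140:280,200:360,::-1]
cv2.imwrite('pics/s4z.png',cv2.resize(im,None,fx=4,fy=4,interpolation=cv2.INTER_CUBIC))
E
```

```text
t 9.175 tcp [ 0.5412 -0.0486  0.111 ] rack xy mm [  0.2 -33.3] F [-4.23  0.55 10.79] gap -0.0001
tool x in rack -1.0 0.001 tool y 0.001 1.0 z [-0.    -0.001 -1.   ]
```

View pics/s4z.png

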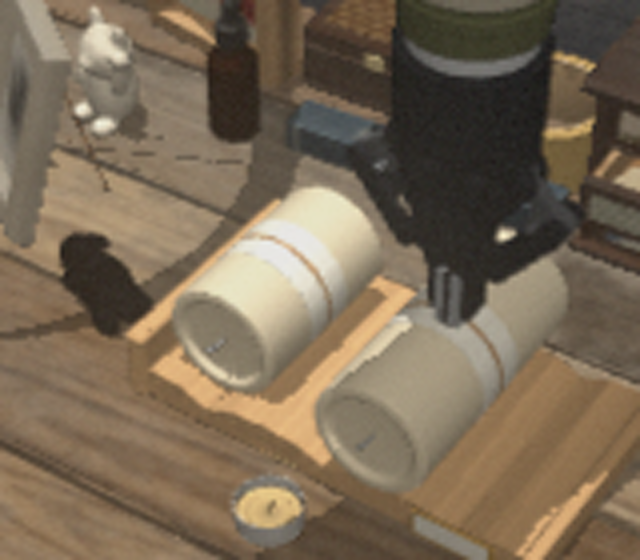

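The pillar is now about 29 mm along, near the ridge and level. I continue over the ridge.

Call:
play_rows:
  series: "0 0 -0.2 -0.01 0 0 0;0 0 -0.2 -0.01 0 0 0;0 0 -0.2 -0.01 0 0 0;0 0 -0.2 -0.01 0 0 0;0 0 -0.2 -0.01 0 0 0;0 0 -0.2 -0.01 0 0 0;0 0 -0.2 0 0 0 0;0 0 -0.2 0 0 0 0;0 0 -0.2 0.01 0 0 0;0 0 -0.2 0.01 0 0 0;0 0 -0.2 0.02 0 0 0;0 0 0 0 0 0 0"

```text
clock: 10.72
tcp_pos: [0.5403, -0.0705, 0.1101]
orientation: [-0.0, 0.018, 1.0, -0.0]
wrist_force: [-3.2, -0.7, 4.7]
finger_gap: -0.0001
```

Call:
play_rows:
  series: "0 0 -0.2 0.02 0 0 0;0 0 -0.2 0.03 0 0 0;0 0 -0.2 0.04 0 0 0;0 0 -0.2 0.04 0 0 0;0 0 -0.2 0.04 0 0 0;0 0 0 0 0 0 0"

```text
clock: 11.48
tcp_pos: [0.5405, -0.0802, 0.1082]
orientation: [0.0, 0.018, 1.0, 0.0]
wrist_force: [-0.3, -0.9, 1.8]
finger_gap: 0.0
```

```bash
python3 - <<'E'
from h import *
import geo; geo.st()
im=snap('scene','s5.png');im=im[140:280,200:360,::-1]
cv2.imwrite('pics/s5z.png',cv2.resize(im,None,fx=4,fy=4,interpolation=cv2.INTER_CUBIC))
E
```

```text
t 11.475 tcp [ 0.5405 -0.0802  0.1082] rack xy mm [  0.8 -64.9] F [-0.28 -0.91  1.85] gap 0.0
tool x in rack -1.0 0.001 tool y 0.001 1.0 z [ 0.  0. -1.]
```

View pics/s5z.png

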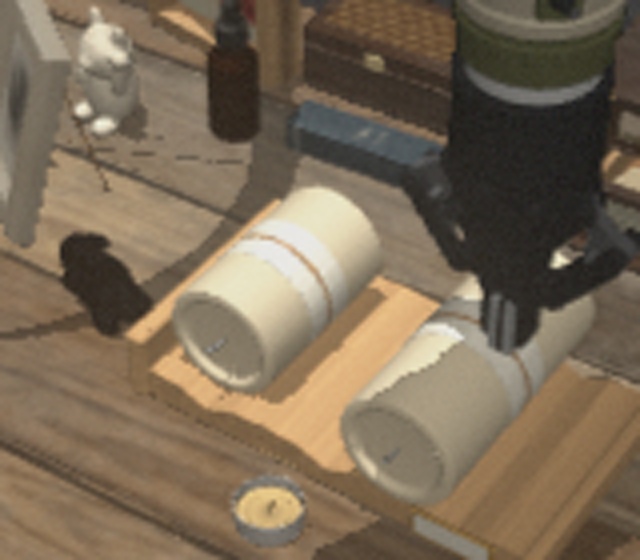

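```bash
cat >> geo.py <<'E'
def cand(uv,zc=.0578):
    import h
    return np.round(np.array(rack(h.ray('scene',uv,zc)))*1e3,1)
E
python3 - <<'E'
import geo
for nm,(u,v),z in [('s0?',(0,0),0.05)]:pass
print('start',geo.cand((200+327/4,160+342/4),.0517),'wait zoom s0: origin 200,160')
print('start short',geo.cand((200+219/4,140+339/4),.0517))
print('s3',geo.cand((200+333/4,140+425/4),.0543))
print('s4',geo.cand((200+371/4,140+446/4),.0572))
print('s5',geo.cand((200+397/4,140+455/4),.058))
E
```

```text
start [-67.6  -1.1] wait zoom s0: origin 200,160
start short [-48.1  82.8]
s3 [-69.7  -6.3]
s4 [-73.6 -32.1]
s5 [-72.2 -46.9]
```

The pillar centre is at about y = -46 mm, just past the ridge at -40. I release forward and up so that the pillar isn't dragged back.

Call:
play_rows:
  series: "0 0 -1.5 -0.6 0 0 0;0 0 -1 -2 0 0 0;0 0 0 -3 0 0 0;0 0 0 -3 0 0 0;0 0 0 0 0 0 0;0 0 0 0 0 0 0;0 0 0 0 0 0 0;0 0 0 0 0 0 0;0 0 0 0 0 0 0;0 0 0 0 0 0 0"

```text
clock: 12.78
tcp_pos: [0.5393, -0.1049, 0.1941]
orientation: [-0.0, 0.018, 1.0, 0.0]
wrist_force: [0.7, 0.7, 0.0]
finger_gap: 0.0005
```

```bash
python3 - <<'E'
from h import *
import geo; geo.st()
im=snap('scene','s6.png');im=im[140:280,200:360,::-1]
cv2.imwrite('pics/s6z.png',cv2.resize(im,None,fx=4,fy=4,interpolation=cv2.INTER_CUBIC))
E
```

```text
t 12.775 tcp [ 0.5393 -0.1049  0.1941] rack xy mm [  0.4 -89.7] F [0.73 0.7  0.04] gap 0.0005
tool x in rack -1.0 0.0 tool y 0.0 1.0 z [-0.  0. -1.]
```

View pics/s6z.png

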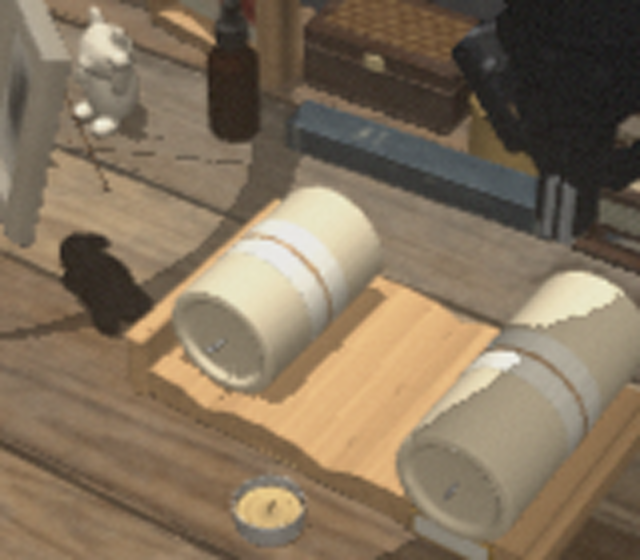

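Call:
play_rows:
  series: "0 0 4.9 0 0 0 0;0 0 4.9 0 0 0 0;0 0 4.9 0 0 0 0;0 0 4.8 0 0 0 0;0 0 0 0 0 0 0;0 0 0 3 0 0 0;0 0 0 3 0 0 0;0 0 0 2 0 0 0;0 0 0 0.8 0 0 0;0 0 0 0.2 0 0 0;0 0 0 0.2 0 0 0;0 0 0 0 0 0 0"

```text
clock: 14.32
tcp_pos: [0.547, 0.0898, 0.1031]
orientation: [0.001, 0.018, 1.0, 0.0]
wrist_force: [0.6, 0.6, -0.8]
finger_gap: -0.0002
```

```bash
python3 - <<'E'
from h import *
import geo; geo.st()
print('long',geo.cand((200+453/4,140+488/4),.0517))
im=snap('scene','s7.png');im=im[140:290,200:370,::-1]
cv2.imwrite('pics/s7z.png',cv2.resize(im,None,fx=4,fy=4,interpolation=cv2.INTER_CUBIC))
E
```

```text
t 14.325 tcp [0.547  0.0898 0.1031] rack xy mm [  1.1 105.2] F [ 0.61  0.57 -0.78] gap -0.0002
tool x in rack -1.0 0.0 tool y 0.0 1.0 z [ 0.001  0.    -1.   ]
long [-70.5 -79.3]
```

View pics/s7z.png

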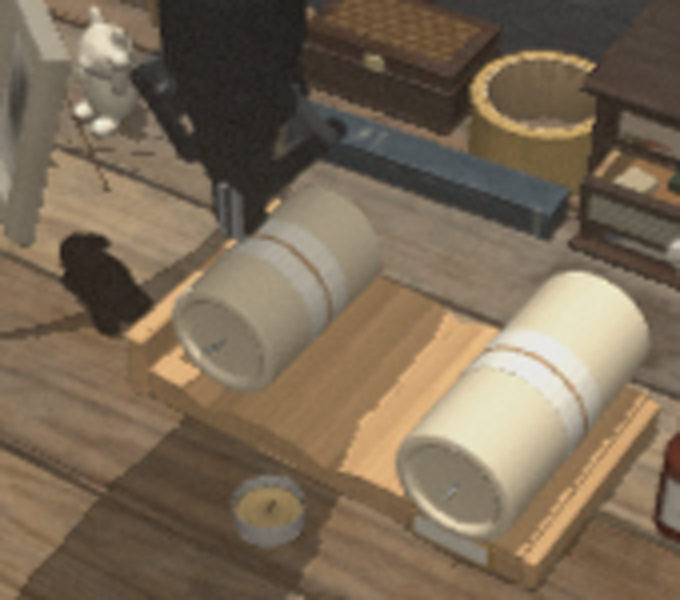

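The long pillar is seated in the front cradle at y ≈ -79. The finger is now behind the short pillar, just above contact, so I touch down.

Call:
play_rows:
  series: "0 0 0 0.1 0 0 0;0 0 0 0.1 0 0 0;0 0 0 0 0 0 0"

```text
clock: 14.75
tcp_pos: [0.5468, 0.0899, 0.1011]
orientation: [0.001, 0.018, 1.0, 0.0]
wrist_force: [-0.1, -1.6, 4.9]
finger_gap: 0.0
```

Call:
play_rows:
  series: "0 0 0 0.1 0 0 0;0 0 0 0.1 0 0 0;0 0 0 0 0 0 0"

```text
clock: 15.12
tcp_pos: [0.547, 0.09, 0.1006]
orientation: [0.001, 0.018, 1.0, 0.0]
wrist_force: [-4.7, 0.1, 15.0]
finger_gap: -0.0003
```

Call:
play_rows:
  series: "0 0 -0.2 -0.14 0 0 0;0 0 -0.2 -0.13 0 0 0;0 0 -0.2 -0.09 0 0 0;0 0 -0.2 -0.08 0 0 0;0 0 -0.2 -0.08 0 0 0;0 0 -0.2 -0.07 0 0 0;0 0 0 0 0 0 0"

```text
clock: 16.0
tcp_pos: [0.5464, 0.0789, 0.1055]
orientation: [0.001, 0.018, 1.0, 0.001]
wrist_force: [-1.8, 4.1, 8.3]
finger_gap: -0.0001
```

Call:
play_rows:
  series: "0 0 -0.2 -0.06 0 0 0;0 0 -0.2 -0.06 0 0 0;0 0 -0.2 -0.05 0 0 0;0 0 -0.2 -0.05 0 0 0;0 0 -0.2 -0.03 0 0 0;0 0 -0.2 -0.03 0 0 0;0 0 -0.2 -0.03 0 0 0;0 0 -0.2 -0.02 0 0 0;0 0 -0.2 -0.01 0 0 0;0 0 -0.2 -0.01 0 0 0;0 0 -0.2 -0.01 0 0 0;0 0 -0.2 -0.01 0 0 0"

```text
clock: 17.5
tcp_pos: [0.5453, 0.0543, 0.1099]
orientation: [0.001, 0.018, 1.0, 0.0]
wrist_force: [-5.6, 1.2, 14.8]
finger_gap: -0.0003
```

```bash
python3 - <<'E'
from h import *
import geo; geo.st()
im=snap('scene','s8.png');im=im[140:290,200:370,::-1]
cv2.imwrite('pics/s8z.png',cv2.resize(im,None,fx=4,fy=4,interpolation=cv2.INTER_CUBIC))
E
```

```text
t 17.5 tcp [0.5453 0.0543 0.1099] rack xy mm [ 0.7 69.6] F [-5.59  1.24 14.81] gap -0.0003
tool x in rack -1.0 -0.0 tool y -0.0 1.0 z [ 0.001  0.001 -1.   ]
```

View pics/s8z.png

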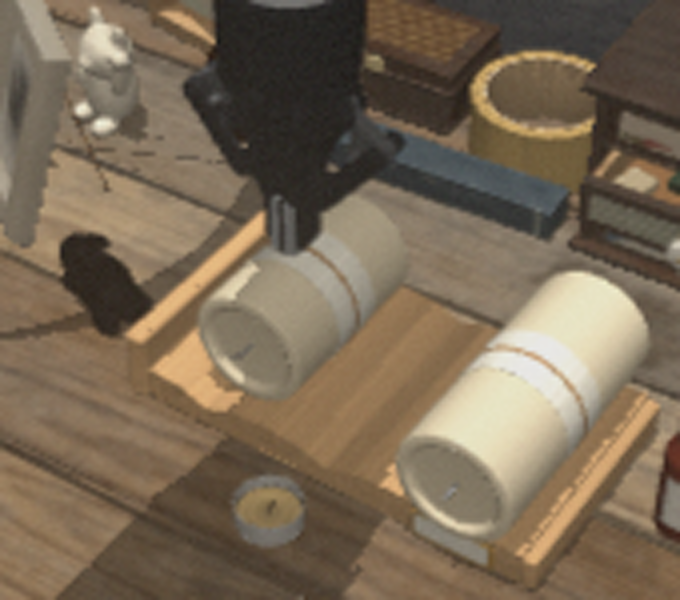

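The short pillar is rolling the same way and stays level, about 18 mm along. I continue with slightly less press.

Call:
play_rows:
  series: "0 0 -0.2 -0.04 0 0 0;0 0 -0.2 -0.02 0 0 0;0 0 -0.2 -0.01 0 0 0;0 0 -0.2 -0.01 0 0 0;0 0 -0.2 -0.01 0 0 0;0 0 -0.2 -0.01 0 0 0;0 0 -0.2 -0.01 0 0 0;0 0 -0.2 -0.01 0 0 0;0 0 -0.2 -0.01 0 0 0;0 0 -0.2 -0.01 0 0 0;0 0 -0.2 -0.01 0 0 0;0 0 0 0 0 0 0"

```text
clock: 19.05
tcp_pos: [0.5443, 0.032, 0.1109]
orientation: [0.0, 0.018, 1.0, 0.0]
wrist_force: [-2.8, -0.1, 11.6]
finger_gap: -0.0002
```

Call:
play_rows:
  series: "0 0 -0.2 -0.01 0 0 0;0 0 -0.2 -0.01 0 0 0;0 0 -0.2 -0.01 0 0 0;0 0 -0.2 -0.01 0 0 0;0 0 -0.2 -0.01 0 0 0;0 0 -0.2 -0.01 0 0 0;0 0 -0.2 0 0 0 0;0 0 -0.2 0 0 0 0;0 0 -0.2 0.01 0 0 0;0 0 -0.2 0.01 0 0 0;0 0 -0.2 0.02 0 0 0;0 0 0 0 0 0 0"

```text
clock: 20.55
tcp_pos: [0.5434, 0.0096, 0.1101]
orientation: [-0.0, 0.018, 1.0, -0.0]
wrist_force: [-1.6, -1.2, 5.8]
finger_gap: 0.0002
```

Call:
play_rows:
  series: "0 0 -0.2 0.02 0 0 0;0 0 -0.2 0.03 0 0 0;0 0 -0.2 0.04 0 0 0;0 0 -0.2 0.04 0 0 0;0 0 -0.2 0.04 0 0 0;0 0 0 0 0 0 0"

```text
clock: 21.3
tcp_pos: [0.543, -0.0004, 0.108]
orientation: [-0.0, 0.018, 1.0, -0.0]
wrist_force: [-4.2, -1.8, 4.9]
finger_gap: 0.0003
```

```bash
python3 - <<'E'
from h import *
import geo; geo.st()
im=snap('scene','s9.png');im=im[140:290,200:370,::-1]
cv2.imwrite('pics/s9z.png',cv2.resize(im,None,fx=4,fy=4,interpolation=cv2.INTER_CUBIC))
E
```

```text
t 21.3 tcp [ 5.43e-01 -4.00e-04  1.08e-01] rack xy mm [ 0.4 14.9] F [-4.19 -1.76  4.87] gap 0.0003
tool x in rack -1.0 0.001 tool y 0.001 1.0 z [-0. -0. -1.]
```

View pics/s9z.png

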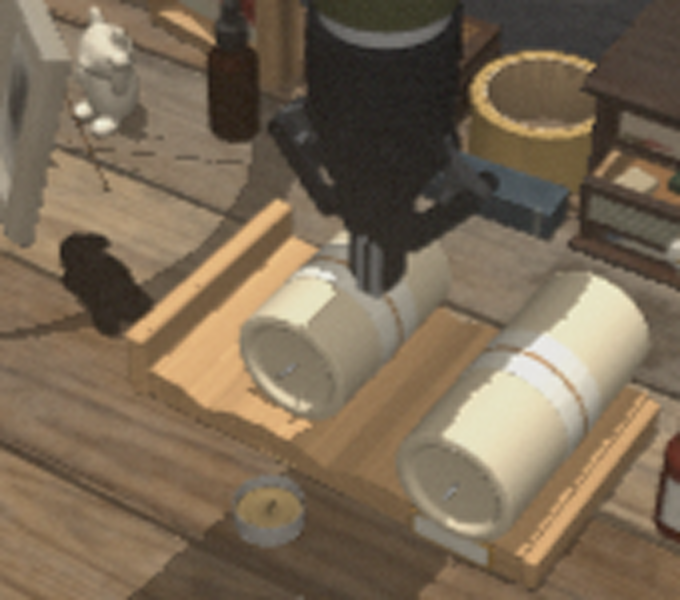

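```bash
python3 - <<'E'
from h import *
import geo
im=cv2.imread('pics/s9.png')
# centre of short's near face in s9 zoom
print('s8 short',geo.cand((200+245/4,140+350/4),.0562))
print('s9 short',geo.cand((200+290/4,140+365/4),.058), geo.cand((200+295/4,140+368/4),.058))
E
```

```text
s8 short [-51.   63.1]
s9 short [-48.5  35.3] [-49.   31.8]
```

The short pillar is at about y = +33 mm, past the ridge at +40. I release the same way.

Call:
play_rows:
  series: "0 0 -1.5 -0.6 0 0 0;0 0 -1 -2 0 0 0;0 0 0 -3 0 0 0;0 0 0 -3 0 0 0;0 0 0 -4 0 0 0;0 0 0 0 0 0 0;0 0 0 0 0 0 0;0 0 0 0 0 0 0;0 0 0 0 0 0 0;0 0 0 0 0 0 0;0 0 0 0 0 0 0;0 0 0 0 0 0 0"

```text
clock: 22.85
tcp_pos: [0.5423, -0.025, 0.2339]
orientation: [0.0, 0.018, 1.0, 0.0]
wrist_force: [0.3, -0.1, -0.3]
finger_gap: -0.0
```

```bash
python3 - <<'E'
from h import *
import geo; geo.st()
im=snap('scene','s10.png');im=im[140:290,200:370,::-1]
cv2.imwrite('pics/s10z.png',cv2.resize(im,None,fx=4,fy=4,interpolation=cv2.INTER_CUBIC))
E
```

```text
t 22.85 tcp [ 0.5423 -0.025   0.2339] rack xy mm [ 0.6 -9.7] F [ 0.26 -0.06 -0.26] gap -0.0
tool x in rack -1.0 0.0 tool y 0.0 1.0 z [ 0.  0. -1.]
```

View pics/s10z.png

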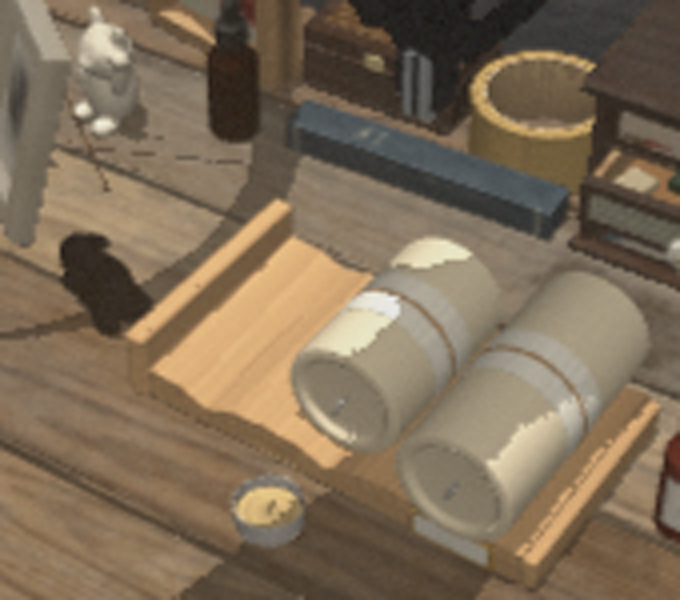

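Both pillars have rolled into the next cradles. I let a second pass, check that nothing moves, then hand in.

Call:
play_rows:
  series: "0 0 0 0 0 0 0;0 0 0 0 0 0 0;0 0 0 0 0 0 0;0 0 0 0 0 0 0;0 0 0 0 0 0 0;0 0 0 0 0 0 0;0 0 0 0 0 0 0;0 0 0 0 0 0 0"

```text
clock: 23.9
tcp_pos: [0.5423, -0.0251, 0.234]
orientation: [0.0, 0.018, 1.0, 0.0]
wrist_force: [0.0, 0.4, 0.7]
finger_gap: 0.0002
```

```bash
python3 - <<'E'
from h import *
import geo
a=cv2.imread('pics/s10.png')[:,:,::-1]; b=snap('scene','s11.png')
d=np.abs(a[200:290,240:370].astype(int)-b[200:290,240:370]).max(2);print('changed px',(d>40).sum())
print('short',geo.cand((200+340/4,140+400/4),.0517),'long',geo.cand((200+453/4,140+488/4),.0517))
o=cv2.imread('pics/s0.png')[:,:,::-1]
for nm,(x0,y0,x1,y1) in dict(tealight=(256,258,278,278),hare=(212,195,236,224),red=(360,236,384,276),balm=(400,220,436,250)).items():
    dd=np.abs(o[y0:y1,x0:x1].astype(int)-b[y0:y1,x0:x1]).max(2);print(nm,(dd>60).sum(),dd.size)
E
```

```text
changed px 0
short [-50.3   2.1] long [-70.5 -79.3]
tealight 17 440
hare 0 696
red 1 960
balm 0 1080
```

```bash
python3 -c "
from workcell import workorder
print(workorder.hand_in())"
```

```text
the job is handed in; nothing more can be done
None
```

I rolled both pillar candles forward by one cradle with the shut fingertip on top of each. The long one now lies in the front cradle, the short one in the middle, and the last cradle by the stop board is free. I've handed the job in at about 24 s on the robot's clock.

- **Positions:** the last scene picture put the long candle at y ≈ -79 mm (front cradle -80) and the short one at y ≈ +2 mm (middle cradle 0). My picture measurements are good to about 2–3 mm.
- **Settled:** two pictures a second apart showed no change in the candles or rack, with the finger well clear.
- **Forces:** the highest wrist force I read was about 16 N, while pressing on a candle, against the 120 N limit.
- **Bystanders:** the hare, red bottle and balm tin looked unchanged from the first picture. The tealight showed 17 changed pixels out of 440; I put that down to the arm's moving shadow, as the tealight hadn't shifted in the pictures. I did not compare the carton and dropper, but the arm's path stayed clear of them.

No checks failed.

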